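Stand the toppled menu sign up and slide it home

TASK

The yellow menu sign has toppled onto its back, so its dark foot sticks up in the air. Without grasping or lifting it, push the foot over with the fingers, away from the robot, so that the sign stands upright again where it fell; then push the standing sign forward along the counter until the front edge of its foot sits flush against the brass rail. Leave the other things on the counter where they are.

Things in the scene. Friction and masses are not known exactly. Their poses are not given: they have to be found in the camera images.
- sign: Toppled L-shaped sign with yellow panel, loose. Frame as when standing: origin mid rear bottom edge (heel), x forward along the foot, y across, z up the panel. Dark metal foot: x 0 to 90 mm, 120 mm wide, z 0 to 10 mm. Panel: x 0 to 4 mm, 120 mm wide, top edge at z 100 mm. At the start it lies on the panel's back: x points up, z towards the robot within 0.4 rad of world -x.
- sign_toe (a point): Middle of the front edge of the yellow sign's foot (sign frame 90, 0, 5 mm); at the start it is at the top, 90 mm up. Pushed here away from the robot, the sign turns about its heel edge, passes balance after about 20 degrees and drops by itself onto its foot.
- sign_heel (a point): Point on the yellow sign's back, 5 mm above its rear bottom edge (sign frame 0, 0, 5 mm). The sign weighs about 280 to 460 g, most of it in the foot, and slides on the counter with roughly 1 to 5 N.
- rail: Fixed brass rail along the customer's edge of the counter: 15 mm deep, 760 mm long, 20 mm high. Origin at the centre of its underside, x away from the robot across the rail, y along it. The face towards the robot is at x = -7.5 mm.
- sign2: Bystander: a sign of the same build with a green panel, already standing by the rail (same frame as the yellow sign).
- sugar_jar: Bystander: amber jar with a steel cap, 68 mm across, 100 mm high, by the rail; origin at the centre of its underside.
- pitcher: Bystander: steel milk pitcher with a handle, 84 mm across, 100 mm high; origin under its centre.
- cup: Bystander: white cup with a handle, 72 mm across, 60 mm high; origin under its centre.
- tamper: Bystander: steel coffee tamper, 58 mm across, 88 mm high; origin under its centre.
- tumbler: Bystander: green glass tumbler, 72 mm across, 95 mm high; origin under its centre.
There are look-alikes about, which are no part of the job. Leave any purple or red look-alike of the sign alone.

How it is judged:
By the outcome, as a careful person would: the job done as asked, in the order asked, and still so for the second after the job is handed in, with the robot touching nothing.
It also fails if it takes over 70 s, if anything falls off the work surface, if the arm or the gripper's body presses on something with over 40 N, if the wrist force passes 120 N, or if a joint passes its speed limit or range.

ROBOT

A 7-joint arm with a two-finger parallel gripper is mounted at the origin on the work surface. World frame = base frame: x ahead of the robot, y to its left, z up, the work surface at z = 0. Lengths are in m, angles in rad, forces in N, time in s.
With the tool pointing down it reaches from about 0.4 to 0.85 m from the base axis. Payload 10.4 kg.
Tool frame: the origin (TCP) lies between the finger pads; the fingertips stand 22 mm ahead of it and the grasp point (between the pads) lies 3 mm ahead of it; z points along the fingers, y is the line along which they close (so a half turn about z gives the same grasp; the last joint's range is limited). The gripper opens to 85 mm and grips with 20 to 120 N. Pads are 22 mm wide; open, the fingers measure 114 mm over their backs; the gripper's body (76 mm by 85 mm) begins 54 mm behind the grasp point. The pads swing forward as they close: fully open they stand 13 mm farther back than shut.
Start: joints at [1.3, 0.332, -0.065, 1.46, 0.022, 1.35, -0.088], TCP at [0.153, -0.606, 0.253] pointing down, gripper open.
Joint ranges: [-2.6, 2.6], [-0.5, 2.12], [-1.47, 1.34], [0.16, 2.42], [-1.27, 4.41], [0.06, 2.06], [-2.6, 2.6]. Speed limits (rad/s): [2.22, 2.22, 2.79, 2.79, 3.14, 3.14, 3.14].

INTERFACE

Orientations are given as a rotation vector (axis times angle).
In Python, from bench import bot gives the robot as it stands.
- The arm moves only by the tool servo_tool, never from a script. Its argument "increments" is text: rows parted by semicolons, each of 7 numbers parted by spaces: the turn, a rotation vector about the tool's x, y, z in degrees, then the shift along the tool's x, y, z in m, then the closure, from 0 (fully open) to 1 (shut). In form: rx ry rz tx ty tz jaw; .... A call has 1 to 20 rows; each row shifts and turns the commanded pose from where the row before left it, along the tool's axes as they then stand; what a row does not reach is not made up. A row lasts 1/8 s, in which the tool goes at most 62.5 mm and 10.7 degrees, less where a joint would pass 70% of its speed; a pose out of reach is approached as far as the arm can. A call with a gripper value outside its range is refused whole. The fingers move at their own pace and stop on an object; the grip force is fixed at half the most. Time passes only in rows, so rows that do not move let the fingers close. It gives the time, the measured TCP pose, the force, the opening and the grip force at its end, in the units of the state.
- bot.get_state(): the state, without advancing time (a new reading comes with each control period).
- bot.get_image(name): name is "scene" or "top" or "wrist"; returns the picture (384x512x3 uint8, red, green, blue); there is no depth.
- bot.get_calibration(name): a dict with "intrinsics" (3x3 intrinsics, pixels), "R" (3x3) and "t" (3): a world point X has camera coordinates R X + t; the wrist camera has in their place "T_tool_cam" (4x4, takes a point from camera to tool coordinates, whose origin is the TCP and whose axes are the flange's). Camera axes: x right, y down, z forward; pixel columns grow to the right and rows downward; lengths in m; the calibration is good to about 2 mm. A picture is of the moment at which its call begins: read the wrist's pose just before it. get_calibration takes no time and is no camera call.
- bot.sign_off(): hands the job in; it is judged then, once.
Trained networks look in the newest picture that a camera, given by its name, has taken for a name from the list of things; names that differ only in an ending like _2 or _b are one class to them, and where a whole thing is asked for, a point or a joint stands for the part that bears it (a point fixed in the world has none). Each returns a list of dicts, best first, with "score" (0 to 1); they miss things now and then, are a little off and sometimes report something else, mostly with a low value. They report only what shows in the picture. A call takes as long as a camera call. They do not tell look-alikes from the thing itself.
- bot.search_frame(query, camera): "box" ([centre column, centre row, width, height] in pixels, round what is visible of it).
- bot.trace(query, camera): "region" (384x512 bool, what is visible of it) and "box" ([centre column, centre row, width, height] in pixels, round what is visible of it).
The state is a dict: "time_s": time; "joint_pos": joint angles; "dq": joint speeds; "joint_efforts": joint torques, N m; "ee_pos": TCP position; "tool_rot": TCP orientation; "wrist_force": force on the tool from outside, world axes, zero at the start; "wrist_torque": the same for the moment, N m; "finger_gap": finger opening in m; "finger_force": force on a finger pad.
Only numpy, scipy, OpenCV 4.12 (cv2) and the standard library are available. Lean on these libraries where they do the work, as an engineer would, in place of code of your own. Each camera call takes 0.05 s, during which the arm holds its last target. There are 200 camera calls.

## Working session

There is one attempt and no reset: what is moved stays moved. The work goes in short steps, Python scripts to look and compute and a tool call to move; the robot and the scene stay as the last step left them, time stands still between calls to the robot, and variables do not carry over. Pictures are saved under pics/ and viewed, at most 10 in all, crops included, and the job is handed in when it is done.

Besides the shell and the picture viewer there is one more tool, called after ">>>" by a JSON object that holds its "api" and its "payload". servo_tool: Moves the arm, as the interface text tells. Its arguments: {"type":"object","properties":{"increments":{"type":"string"}},"required":["increments"]}

```bash
ls; mkdir -p pics
cat > h.py <<'E'
import numpy as np, cv2
from bench import bot
def cal(n):
    c=bot.get_calibration(n); return np.array(c["intrinsics"]),np.array(c["R"]),np.array(c["t"])
def ray(n,uv,z):
    K,R,t=cal(n); d=R.T@np.linalg.inv(K)@np.array([uv[0],uv[1],1.]); o=-R.T@t
    return o+d*(z-o[2])/d[2]
def proj(n,X):
    K,R,t=cal(n); p=(R@np.atleast_2d(X).T).T+t; p=p@K.T; return p[:,:2]/p[:,2:]
E
python3 - <<'E'
from h import *
a=bot.get_image("scene");b=bot.get_image("top")
im=np.hstack([a,b]); 
cv2.imwrite("pics/a.png",cv2.resize(cv2.cvtColor(im,cv2.COLOR_RGB2BGR),(800,300),interpolation=cv2.INTER_AREA))
cv2.imwrite("pics/top.png",cv2.cvtColor(cv2.resize(b,(800,600)),cv2.COLOR_RGB2BGR))
cv2.imwrite("pics/scene.png",cv2.cvtColor(cv2.resize(a,(800,600)),cv2.COLOR_RGB2BGR))
for q in ["sign","sign_toe","rail","sugar_jar","pitcher","cup","tamper","tumbler"]:
    for r in bot.search_frame(q,"top"):
        print(q,round(r["score"],2),np.round(r["box"]), np.round(ray("top",r["box"][:2],0.03),3))
    for r in bot.search_frame(q,"scene") if "sign" in q else []:
        print(" scene",q,round(r["score"],2),np.round(r["box"]))
print(bot.get_state()["tool_rot"])
for n in("scene","top"):
    K,R,t=cal(n);print(n,-R.T@t,K[0,0])
E
```

```text
pics
sign 0.95 [159. 136.  39.  28.] [0.679 0.338 0.03 ]
sign 0.9 [219. 205.  41.  36.] [0.439 0.135 0.03 ]
sign 0.89 [273. 235.  41.  39.] [ 0.337 -0.041  0.03 ]
sign 0.84 [186. 264.  49.  36.] [0.246 0.241 0.03 ]
 scene sign 0.95 [290. 221.  36.  32.]
 scene sign 0.89 [298. 302.  51.  49.]
 scene sign 0.79 [345. 196.  48.  45.]
 scene sign 0.57 [265. 179.  38.  28.]
sign_toe 0.79 [221. 205.  43.  36.] [0.439 0.129 0.03 ]
sign_toe 0.79 [273. 235.  43.  40.] [ 0.336 -0.043  0.03 ]
sign_toe 0.76 [188. 264.  36.  34.] [0.245 0.235 0.03 ]
 scene sign_toe 0.83 [346. 195.  42.  46.]
 scene sign_toe 0.74 [288. 222.  41.  38.]
 scene sign_toe 0.58 [265. 178.  40.  33.]
rail 0.98 [258. 124. 225.  19.] [0.714 0.001 0.03 ]
sugar_jar 0.98 [353. 143.  23.  22.] [ 0.642 -0.316  0.03 ]
pitcher 0.9 [377. 216.  36.  32.] [ 0.392 -0.382  0.03 ]
cup 0.57 [408. 167.  22.  31.] [ 0.556 -0.495  0.03 ]
tamper 0.81 [140. 211.  20.  19.] [0.422 0.397 0.03 ]
tamper 0.5 [220. 206.  42.  37.] [0.436 0.132 0.03 ]
tumbler 0.93 [108. 165.  30.  26.] [0.581 0.507 0.03 ]
[3.11745213e+00 3.88266158e-01 3.63082957e-05]
scene [1.20476996 0.56008878 1.45778563] 472.82540251444243
top [ 0.20710374 -0.01454791  1.65390851] 496.59435036978545
```

View pics/top.png

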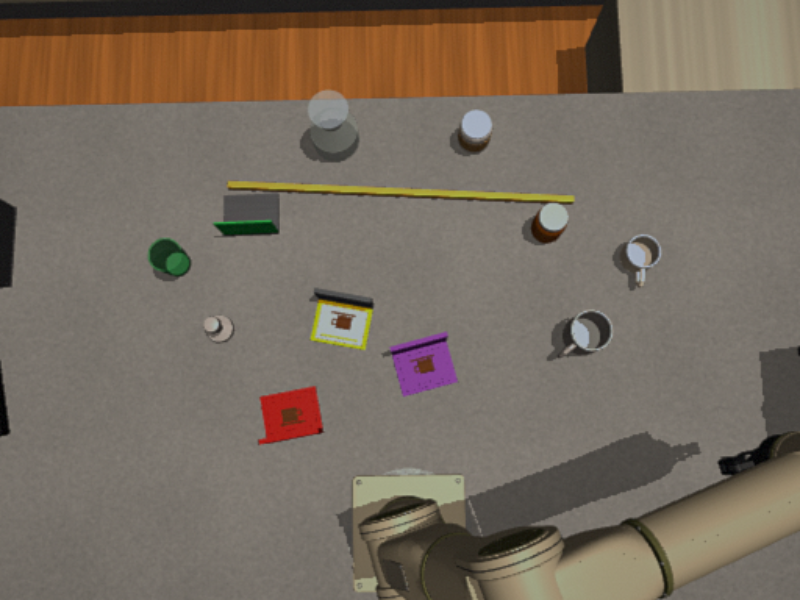

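View pics/scene.png

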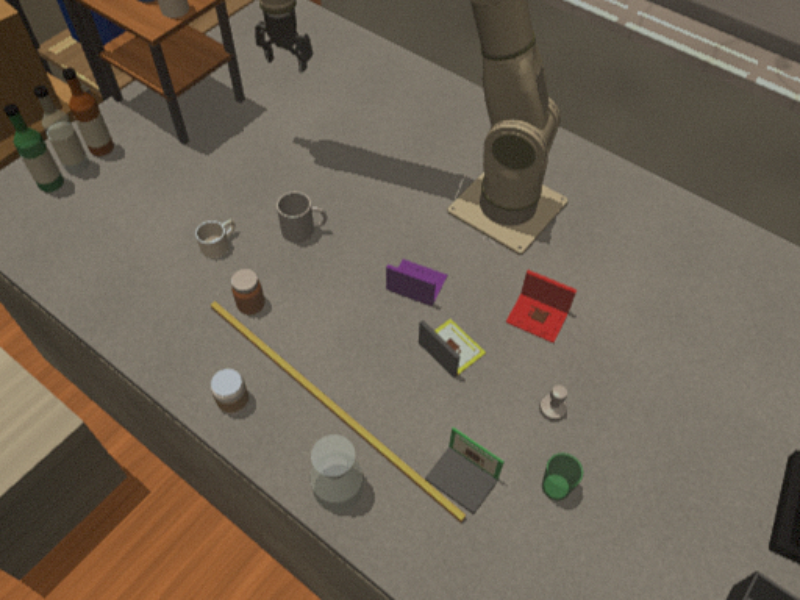

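The top image (800 px scale) shows four signs: yellow at (342,320), purple (424,364), red (291,414) and the green one standing (248,213). Yellow fits the description. The rail runs from (228,185) to (573,199).

Run:
```python
from h import *
from scipy.optimize import least_squares
im=bot.get_image("top"); sc=bot.get_image("scene")
c=im[180:232,190:250]; d=sc[195:245,260:320]
v=np.hstack([cv2.resize(c,(400,347)),cv2.resize(d,(400,347))])
cv2.imwrite("pics/crop.png",v[:,:,::-1])
# masks
best=[r for r in bot.trace("sign","top")]
ms=[r for r in best if abs(r["box"][0]-219)<8 and abs(r["box"][1]-205)<8]
best2=[r for r in bot.trace("sign","scene")]
ms2=[r for r in best2 if abs(r["box"][0]-290)<8 and abs(r["box"][1]-221)<8]
print(len(ms),len(ms2))
def pts(p):
    x,y,a=p; ex=np.array([0,0,1.]); ez=-np.array([np.cos(a),np.sin(a),0]); ey=np.cross(ez,ex)
    P=lambda X,Y,Z:np.array([x,y,0])+X*ex+Y*ey+Z*ez
    A=np.array([P(X,Y,Z) for X in(0,.09) for Y in(-.06,.06) for Z in(0,.01)])
    B=np.array([P(X,Y,Z) for X in(0,.004) for Y in(-.06,.06) for Z in(0,.1)])
    return A,B
def sil(n,p):
    m=np.zeros((384*4,512*4),np.uint8)
    for Q in pts(p):
        u=proj(n,Q)*4+2; cv2.fillConvexPoly(m,cv2.convexHull(u.astype(np.float32)).astype(np.int32),255)
    return cv2.resize(m,(512,384),interpolation=cv2.INTER_AREA)/255.
obs={}
if ms: obs["top"]=ms[0]["region"].astype(float)
if ms2: obs["scene"]=ms2[0]["region"].astype(float)
def cost(p): return sum(np.abs(sil(n,p)-o).sum() for n,o in obs.items())
from scipy.optimize import differential_evolution
r=differential_evolution(cost,[(.40,.56),(.05,.2),(-.4,.4)],seed=1,maxiter=40,popsize=10)
print(r.x,r.fun,{n:o.sum() for n,o in obs.items()})
t=bot.trace("rail","top")[0]["region"]; ys,xs=np.nonzero(t)
vx,vy,x0,y0=cv2.fitLine(np.c_[xs,ys].astype(np.float32),cv2.DIST_L2,0,.01,.01).ravel()
W=[ray("top",(x0+k*vx,y0+k*vy),.017) for k in(-100,0,100)]
dd=W[2]-W[0]; print("rail",W,"normal yaw",np.arctan2(dd[0],-dd[1]))
t=bot.trace("rail","scene")[0]["region"]; ys,xs=np.nonzero(t)
vx,vy,x0,y0=cv2.fitLine(np.c_[xs,ys].astype(np.float32),cv2.DIST_L2,0,.01,.01).ravel()
print("rail scene",[ray("scene",(x0+k*vx,y0+k*vy),.014) for k in(-70,0,70)])
for n in obs: 
    e=np.abs(sil(n,r.x)-obs[n]); print(n,e.sum())
```

```text
1 1Traceback (most recent call last):
  File "<stdin>", line 29, in <module>
    return fun(*args, **kwargs)
    ret = solver.solve()
    result = minimize(lambda x:
                        list(self._mapwrapper(self.func, np.atleast_2d(x)))[0],
    ...<2 lines>...
                      bounds=self.limits.T,
                      constraints=self.constraints)
    res = _minimize_lbfgsb(fun, x0, args, jac, bounds,
                           callback=callback, **options)
    sf = _prepare_scalar_function(fun, x0, jac=jac, args=args, epsilon=eps,
                                  bounds=bounds,
                                  finite_diff_rel_step=finite_diff_rel_step,
                                  workers=workers)
    sf = ScalarFunction(fun, x0, args, grad, hess,
                        finite_diff_rel_step, bounds, epsilon=epsilon,
                        workers=workers)
    self._update_fun()
    ~~~~~~~~~~~~~~~~^^
    fx = self._wrapped_fun(self.x)
    fx = self.f(np.copy(x), *self.args)
    list(self._mapwrapper(self.func, np.atleast_2d(x)))[0],
    ~~~~^^^^^^^^^^^^^^^^^^^^^^^^^^^^^^^^^^^^^^^^^^^^^^^
    return self.f(x, *self.args)
           ~~~~~~^^^^^^^^^^^^^^^
  File "<stdin>", line 27, in cost
  File "<stdin>", line 27, in <genexpr>
  File "<stdin>", line 22, in sil
  File "h.py", line 9, in proj
    K,R,t=cal(n); p=(R@np.atleast_2d(X).T).T+t; p=p@K.T; return p[:,:2]/p[:,2:]
          ~~~^^^
  File "h.py", line 4, in cal
    c=bot.get_calibration(n); return np.array(c["intrinsics"]),np.array(c["R"]),np.array(c["t"])
ValueError: time passes only in moves, steps and waits
```

View pics/crop.png

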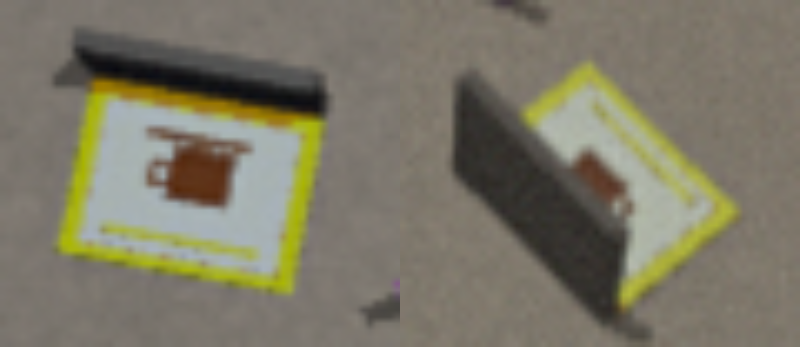

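The crop shows the yellow panel flat on the counter with its dark foot upright on the far side, which is the right sign. Next I'll cache the calibration and refit.

```bash
cat > h.py <<'E'
import numpy as np, cv2, functools
from bench import bot
from scipy.optimize import differential_evolution
@functools.lru_cache
def cal(n):
    c=bot.get_calibration(n); return np.array(c["intrinsics"]),np.array(c["R"]),np.array(c["t"])
def ray(n,uv,z):
    K,R,t=cal(n); d=R.T@np.linalg.inv(K)@np.array([uv[0],uv[1],1.]); o=-R.T@t
    return o+d*(z-o[2])/d[2]
def proj(n,X):
    K,R,t=cal(n); p=(R@np.atleast_2d(X).T).T+t; p=p@K.T; return p[:,:2]/p[:,2:]
def pts(p,standing):
    x,y,a=p; f=np.array([np.cos(a),np.sin(a),0]); up=np.array([0,0,1.])
    ex,ez=(f,up) if standing else (up,-f)
    ey=np.cross(ez,ex)
    P=lambda X,Y,Z:np.array([x,y,0])+X*ex+Y*ey+Z*ez
    return (np.array([P(X,Y,Z) for X in(0,.09) for Y in(-.06,.06) for Z in(0,.01)]),
            np.array([P(X,Y,Z) for X in(0,.004) for Y in(-.06,.06) for Z in(0,.1)]))
def sil(n,p,s):
    m=np.zeros((384*4,512*4),np.uint8)
    for Q in pts(p,s):
        u=proj(n,Q)*4+2; cv2.fillConvexPoly(m,cv2.convexHull(u.astype(np.float32)).astype(np.int32),255)
    return cv2.resize(m,(512,384),interpolation=cv2.INTER_AREA)/255.
def fit(guess,standing,names=("top","scene"),w=(.05,.05,.4)):
    """guess: x,y,yaw; returns pose fitted to traced masks"""
    obs={}
    for n in names:
        bot.get_image(n)
        c=proj(n,np.vstack(pts(guess,standing))).mean(0)
        L=[r for r in bot.trace("sign",n) if np.hypot(*(np.array(r["box"][:2])-c))<18]
        if L: obs[n]=min(L,key=lambda r:np.hypot(*(np.array(r["box"][:2])-c)))["region"].astype(float)
    out={}
    for k in [tuple(obs)]+[(n,) for n in obs]:
        cost=lambda p:sum(np.abs(sil(n,p,standing)-obs[n]).sum() for n in k)
        r=differential_evolution(cost,[(g-d,g+d) for g,d in zip(guess,w)],seed=1,maxiter=25,popsize=8)
        out[k]=r.x; print(k,np.round(r.x,4),round(r.fun,1))
    return out
E
python3 - <<'E'
from h import *
fit((.49,.13,0),False)
for n,k,z in(("top",100,.017),("scene",70,.015)):
    bot.get_image(n)
    t=bot.trace("rail",n)[0]["region"]; ys,xs=np.nonzero(t)
    vx,vy,x0,y0=cv2.fitLine(np.c_[xs,ys].astype(np.float32),cv2.DIST_L2,0,.01,.01).ravel()
    W=np.array([ray(n,(x0+j*vx,y0+j*vy),z) for j in(-k,0,k)])
    d=W[2]-W[0]; d*=-np.sign(d[1]); print(W.round(4).tolist(),"normal yaw",np.arctan2(d[0],-d[1]))
E
```

```text
('top', 'scene') [ 0.4882  0.1274 -0.2025] 114.0
('top',) [ 0.488   0.1285 -0.1928] 60.5
('scene',) [ 0.4873  0.1264 -0.2075] 48.9
[[0.7447, 0.3584, 0.017], [0.7226, 0.0152, 0.017], [0.7008, -0.3245, 0.017]] normal yaw -0.06424675656905714
[[0.7092, -0.2235, 0.015], [0.7267, 0.0412, 0.015], [0.7423, 0.2765, 0.015]] normal yaw -0.06611242967289499
```

>>> {"api": "servo_tool", "payload": {"increments": "0 0 8.6 0 0 0 0.1;0 0 8.6 0 0 0 0.1;0 0 8.5 0 0 0 0.1;0 0 0 .023 -.036 0 0.1;0 0 0 .023 -.036 0 0.1;0 0 0 .023 -.036 0 0.1;0 0 0 .023 -.036 0 0.1;0 0 0 .023 -.036 0 0.1;0 0 0 .023 -.036 0 0.1;0 0 0 .023 -.036 0 0.1;0 0 0 .023 -.036 0 0.1;0 0 0 .023 -.036 0 0.1;0 0 0 .023 -.036 0 0.1"}}

```text
time_s: 2.82
ee_pos: [0.4513, -0.298, 0.2535]
tool_rot: [3.125, -0.315, 0.001]
wrist_force: [-0.9, -1.0, -0.1]
finger_gap: 0.0767
finger_force: 0.0
```

>>> {"api": "servo_tool", "payload": {"increments": "0 0 0 -.0094 -.0426 .003 0.1;0 0 0 -.0094 -.0426 .003 0.1;0 0 0 -.0094 -.0426 .003 0.1;0 0 0 -.0094 -.0426 .003 0.1;0 0 0 -.0094 -.0426 .003 0.1;0 0 0 -.0094 -.0426 .003 0.1;0 0 0 -.0094 -.0426 .003 0.1;0 0 0 -.0094 -.0426 .003 0.1;0 0 0 -.0094 -.0426 .003 0.1;0 0 0 -.0094 -.0426 .003 0.1;0 0 0 0 0 0 0.1;0 0 0 0 0 0 0.1"}}

```text
time_s: 4.32
ee_pos: [0.4434, 0.1366, 0.2233]
tool_rot: [3.125, -0.315, 0.0]
wrist_force: [0.2, -0.8, 0.3]
finger_gap: 0.0767
finger_force: 0.0
```

Run:
```python
from h import *
w=bot.get_image("wrist"); s=bot.get_image("scene")[150:290,200:390]
v=np.hstack([cv2.resize(w,(400,300)),cv2.resize(s,(400,300))])
cv2.imwrite("pics/w1.png",v[:,:,::-1])
```

```text
(no output)
```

View pics/w1.png

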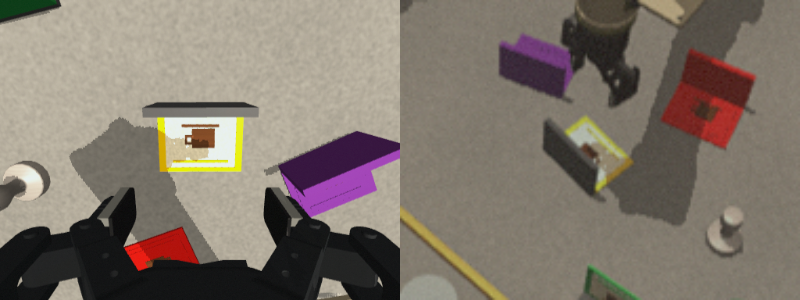

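Wrist view: the yellow sign's foot is level across the picture at (200,108) and centred between the fingers, so yaw and lateral position are good. Next I descend and push the toe.

>>> {"api": "servo_tool", "payload": {"increments": "0 0 0 0 0 .02 0.1;0 0 0 0 0 .02 0.1;0 0 0 0 0 .02 0.1;0 0 0 0 0 .02 0.1;0 0 0 0 0 .02 0.1;0 0 0 0 0 .02 0.1;0 0 0 0 0 .02 0.1;0 0 0 0 0 0 0.1;0 0 0 .005 0 0 0.1;0 0 0 .005 0 0 0.1;0 0 0 .005 0 0 0.1;0 0 0 .005 0 0 0.1;0 0 0 .005 0 0 0.1;0 0 0 .005 0 0 0.1;0 0 0 .005 0 0 0.1"}}

```text
time_s: 6.3
ee_pos: [0.4779, 0.1301, 0.0833]
tool_rot: [3.126, -0.315, -0.0]
wrist_force: [-0.5, 0.1, -0.1]
finger_gap: 0.077
finger_force: 0.2
```

>>> {"api": "servo_tool", "payload": {"increments": "0 0 0 .005 0 0 0.1;0 0 0 .005 0 0 0.1;0 0 0 .005 0 0 0.1;0 0 0 .005 0 0 0.1;0 0 0 .005 0 0 0.1;0 0 0 .003 0 0 0.1"}}

```text
time_s: 7.05
ee_pos: [0.5054, 0.1245, 0.0833]
tool_rot: [3.126, -0.315, 0.0]
wrist_force: [-0.3, -0.0, -0.5]
finger_gap: 0.0767
finger_force: 0.0
```

Run:
```python
from h import *
w=bot.get_image("wrist"); s=bot.get_image("scene")[160:280,220:380]
v=np.hstack([cv2.resize(w,(400,300)),cv2.resize(s,(400,300))])
cv2.imwrite("pics/w2.png",v[:,:,::-1])
```

```text
(no output)
```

View pics/w2.png

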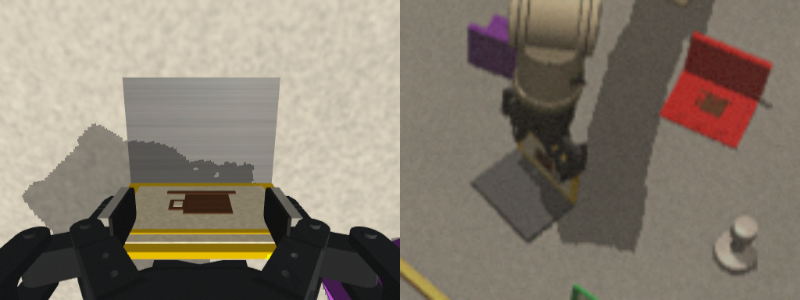

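The sign now stands upright: the foot is flat ahead and the panel (rows 185–255 in the wrist view) is just behind the fingers, with no contact force. I'll lift straight up, move back behind it and measure.

>>> {"api": "servo_tool", "payload": {"increments": "0 0 0 0 0 -.015 0.1;0 0 0 0 0 -.02 0.1;0 0 0 0 0 -.02 0.1;0 0 0 0 0 -.02 0.1;0 0 0 0 0 -.02 0.1;0 0 0 0 0 -.02 0.1;0 0 0 -.02 0 0 0.1;0 0 0 -.02 0 0 0.1;0 0 0 -.02 0 0 0.1;0 0 0 -.02 0 0 0.1;0 0 0 -.02 0 0 0.1;0 0 0 -.02 0 0 0.1;0 0 0 0 0 0 0.1;0 0 0 0 0 0 0.1"}}

```text
time_s: 8.9
ee_pos: [0.3881, 0.1485, 0.1989]
tool_rot: [3.126, -0.315, 0.002]
wrist_force: [-0.2, 0.1, -0.5]
finger_gap: 0.0768
finger_force: 0.0
```

Run:
```python
from h import *
fit((.49,.127,-.2),True,w=(.03,.03,.25))
```

```text
('top',) [ 0.4894  0.1274 -0.2075] 110.8
('top',) [ 0.4894  0.1274 -0.2075] 110.8
```

>>> {"api": "servo_tool", "payload": {"increments": "0 0 -7.7 0 0 0 0.1;0 0 0 .02 .007 0 0.1;0 0 0 .02 .007 0 0.1;0 0 0 0 0 .019 0.1;0 0 0 0 0 .019 0.1;0 0 0 0 0 .019 0.1;0 0 0 0 0 .019 0.1;0 0 0 0 0 .019 0.1;0 0 0 0 0 .019 0.1;0 0 0 0 0 .019 0.1;0 0 0 0 0 .019 0.1;0 0 0 0 0 .017 0.1;0 8 0 0 0 0 0.1;0 0 0 0 0 0 0.1;0 0 0 0 0 0 0.1"}}

```text
time_s: 10.98
ee_pos: [0.4271, 0.1319, 0.0297]
tool_rot: [3.128, -0.104, 0.218]
wrist_force: [1.3, 0.5, 0.9]
finger_gap: 0.0767
finger_force: 0.0
```

Run:
```python
from h import *
from scipy.spatial.transform import Rotation as Ro
s=bot.get_state(); print(Ro.from_rotvec(s["tool_rot"]).as_matrix().round(3).tolist(), s["ee_pos"])
w=bot.get_image("wrist"); sc=bot.get_image("scene")[160:280,220:380]
v=np.hstack([cv2.resize(w,(400,300)),cv2.resize(sc,(400,300))])
cv2.imwrite("pics/w3.png",v[:,:,::-1])
```

```text
[[0.988, -0.067, 0.138], [-0.066, -0.998, -0.009], [0.138, 0.0, -0.99]] [0.42714345 0.1319283  0.02971548]
```

View pics/w3.png

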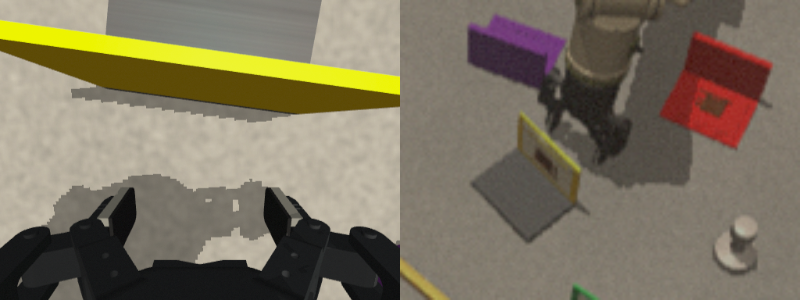

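Wrist view: the sign's back is ahead at rows 25–110, slightly angled, and both fingers are low behind it with a clear path. Next is a slow push along the rail normal.

>>> {"api": "servo_tool", "payload": {"increments": "0 0 0 .01 0 .0014 0.1;0 0 0 .01 0 .0014 0.1;0 0 0 .01 0 .0014 0.1;0 0 0 .005 0 .0007 0.1;0 0 0 .005 0 .0007 0.1;0 0 0 .005 0 .0007 0.1;0 0 0 .005 0 .0007 0.1;0 0 0 .005 0 .0007 0.1;0 0 0 .005 0 .0007 0.1;0 0 0 .005 0 .0007 0.1;0 0 0 .005 0 .0007 0.1;0 0 0 .005 0 .0007 0.1;0 0 0 .005 0 .0007 0.1;0 0 0 .005 0 .0007 0.1;0 0 0 .005 0 .0007 0.1;0 0 0 .005 0 .0007 0.1;0 0 0 .005 0 .0007 0.1;0 0 0 .005 0 .0007 0.1;0 0 0 .005 0 .0007 0.1"}}

```text
time_s: 13.45
ee_pos: [0.5376, 0.1245, 0.0293]
tool_rot: [3.127, -0.104, 0.219]
wrist_force: [-2.0, 0.1, -0.1]
finger_gap: 0.077
finger_force: 0.7
```

>>> {"api": "servo_tool", "payload": {"increments": "0 0 0 .005 0 .0007 0.1;0 0 0 .005 0 .0007 0.1;0 0 0 .005 0 .0007 0.1;0 0 0 .005 0 .0007 0.1;0 0 0 .005 0 .0007 0.1;0 0 0 .005 0 .0007 0.1;0 0 0 0 0 0 0.1"}}

```text
time_s: 14.32
ee_pos: [0.5681, 0.1225, 0.0295]
tool_rot: [3.128, -0.104, 0.22]
wrist_force: [-0.0, 0.5, 0.1]
finger_gap: 0.0774
finger_force: 0.0
```

Run:
```python
from h import *
fit((.59,.122,-.07),True,w=(.04,.04,.2))
w=bot.get_image("wrist"); sc=bot.get_image("scene")[180:300,200:360]
v=np.hstack([cv2.resize(w,(400,300)),cv2.resize(sc,(400,300))])
cv2.imwrite("pics/w4.png",v[:,:,::-1])
```

```text
('top', 'scene') [ 0.5808  0.1223 -0.0538] 750.3
('top',) [0.5884 0.0858 0.0749] 666.2
('scene',) [ 0.5802  0.1215 -0.0559] 63.7
```

View pics/w4.png

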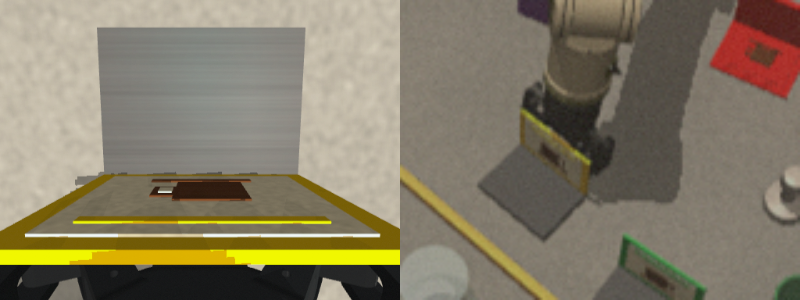

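The sign slides upright and squared to the tool, with its heel at x≈0.580 and about 50 mm left. Slow final approach, watching the force.

>>> {"api": "servo_tool", "payload": {"increments": "0 0 0 .004 0 .0006 0.1;0 0 0 .004 0 .0006 0.1;0 0 0 .004 0 .0006 0.1;0 0 0 .004 0 .0006 0.1;0 0 0 .004 0 .0006 0.1;0 0 0 .004 0 .0006 0.1;0 0 0 .004 0 .0006 0.1;0 0 0 .004 0 .0006 0.1;0 0 0 .004 0 .0006 0.1;0 0 0 .003 0 .0004 0.1;0 0 0 .002 0 .0003 0.1;0 0 0 .002 0 .0003 0.1"}}

```text
time_s: 16.12
ee_pos: [0.611, 0.1197, 0.029]
tool_rot: [3.128, -0.104, 0.219]
wrist_force: [-2.9, 0.1, 2.5]
finger_gap: 0.077
finger_force: 1.4
```

>>> {"api": "servo_tool", "payload": {"increments": "0 0 0 .0015 0 .0002 0.1;0 0 0 .0015 0 .0002 0.1"}}

```text
time_s: 16.38
ee_pos: [0.614, 0.1195, 0.0291]
tool_rot: [3.127, -0.104, 0.219]
wrist_force: [-2.1, 0.1, 3.0]
finger_gap: 0.0771
finger_force: 1.3
```

>>> {"api": "servo_tool", "payload": {"increments": "0 0 0 .0015 0 .0002 0.1"}}

```text
time_s: 16.5
ee_pos: [0.6155, 0.1193, 0.029]
tool_rot: [3.127, -0.104, 0.219]
wrist_force: [-2.9, 0.4, 0.8]
finger_gap: 0.0767
finger_force: 1.2
```

>>> {"api": "servo_tool", "payload": {"increments": "0 0 0 .001 0 .0001 0.1;0 0 0 .001 0 .0001 0.1"}}

```text
time_s: 16.75
ee_pos: [0.6175, 0.1191, 0.0291]
tool_rot: [3.127, -0.104, 0.219]
wrist_force: [-1.3, 0.6, 1.0]
finger_gap: 0.077
finger_force: 1.0
```

>>> {"api": "servo_tool", "payload": {"increments": "0 0 0 .001 0 .0001 0.1"}}

```text
time_s: 16.88
ee_pos: [0.6185, 0.1191, 0.0291]
tool_rot: [3.127, -0.104, 0.219]
wrist_force: [-1.9, -0.5, 0.4]
finger_gap: 0.0769
finger_force: 0.9
```

Run:
```python
from h import *
print(bot.get_state()["wrist_force"])
sc=bot.get_image("scene")[190:310,190:350]
cv2.imwrite("pics/w5.png",cv2.resize(np.ascontiguousarray(sc),(800,600))[:,:,::-1])
```

```text
[-1.90305104 -0.49900995  0.37754451]
```

View pics/w5.png

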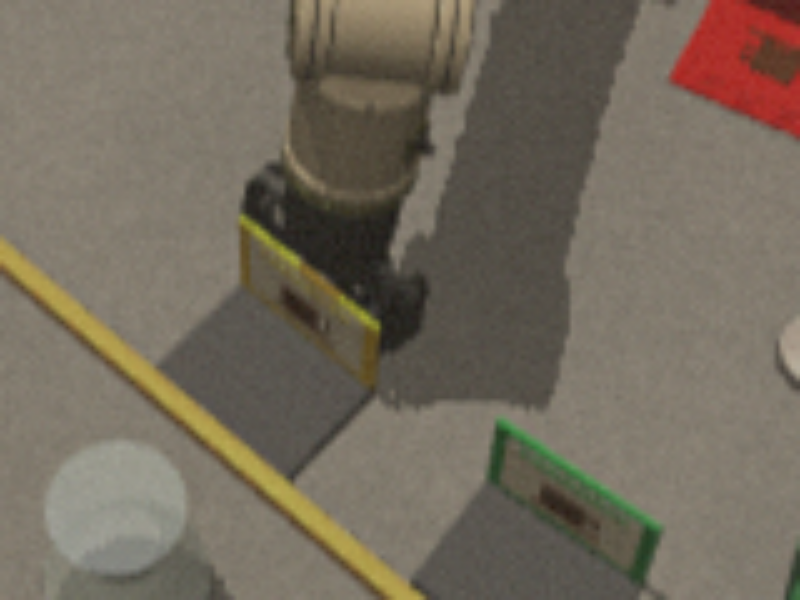

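The foot's front edge is at or very near the rail, at (160,365) to (290,475). The force is still only sliding friction, so I'll creep on.

>>> {"api": "servo_tool", "payload": {"increments": "0 0 0 .001 0 .0001 0.1"}}

```text
time_s: 17.05
ee_pos: [0.6194, 0.119, 0.0292]
tool_rot: [3.127, -0.104, 0.219]
wrist_force: [-1.5, 0.5, -0.1]
finger_gap: 0.0768
finger_force: 0.8
```

>>> {"api": "servo_tool", "payload": {"increments": "0 0 0 .001 0 .0001 0.1"}}

```text
time_s: 17.18
ee_pos: [0.6204, 0.1189, 0.0291]
tool_rot: [3.127, -0.104, 0.219]
wrist_force: [-1.5, 1.0, -1.6]
finger_gap: 0.0769
finger_force: 0.6
```

>>> {"api": "servo_tool", "payload": {"increments": "0 0 0 .001 0 .0001 0.1"}}

```text
time_s: 17.3
ee_pos: [0.6212, 0.1188, 0.0291]
tool_rot: [3.127, -0.104, 0.218]
wrist_force: [-5.8, -0.6, 1.3]
finger_gap: 0.0769
finger_force: 2.5
```

>>> {"api": "servo_tool", "payload": {"increments": "0 0 0 .001 0 .0001 0.1"}}

```text
time_s: 17.42
ee_pos: [0.6214, 0.1188, 0.029]
tool_rot: [3.127, -0.104, 0.215]
wrist_force: [-11.0, -0.9, 6.8]
finger_gap: 0.0772
finger_force: 5.5
```

>>> {"api": "servo_tool", "payload": {"increments": "0 0 0 .0005 0 .0001 0.1;0 0 0 0 0 0 0.1"}}

```text
time_s: 17.68
ee_pos: [0.6214, 0.1189, 0.029]
tool_rot: [3.127, -0.103, 0.214]
wrist_force: [-11.8, -1.0, 7.0]
finger_gap: 0.0768
finger_force: 5.5
```

Firm contact at 12 N, with the position no longer advancing. Now I'll back off slowly, rise and check.

>>> {"api": "servo_tool", "payload": {"increments": "0 0 0 -.002 0 -.0003 0.1;0 0 0 -.003 0 -.0004 0.1;0 0 0 -.005 0 -.0007 0.1;0 0 0 -.01 0 -.0014 0.1;0 0 0 -.02 0 -.0028 0.1;0 0 0 -.02 0 -.0028 0.1;0 0 0 -.02 0 -.0028 0.1;0 0 0 0.003 0 -.02 0.1;0 0 0 0.003 0 -.02 0.1;0 0 0 0.003 0 -.02 0.1;0 0 0 0.003 0 -.02 0.1;0 0 0 0.003 0 -.02 0.1;0 0 0 0.003 0 -.02 0.1;0 0 0 0.003 0 -.02 0.1;0 0 0 -.03 0 -.004 0.1;0 0 0 -.03 0 -.004 0.1;0 0 0 -.03 0 -.004 0.1;0 0 0 0 0 0 0.1"}}

```text
time_s: 19.92
ee_pos: [0.4519, 0.1303, 0.1709]
tool_rot: [3.126, -0.102, 0.22]
wrist_force: [1.2, 0.6, -0.4]
finger_gap: 0.0769
finger_force: 0.0
```

Run:
```python
from h import *
fit((.632,.119,-.065),True,w=(.03,.03,.15))
s=bot.get_image("scene")[190:310,190:350]; t=bot.get_image("top")[100:220,140:300]; w=bot.get_image("wrist")
v=np.hstack([cv2.resize(np.ascontiguousarray(x),(400,300)) for x in(s,t)]); v=np.vstack([v,np.hstack([cv2.resize(w,(400,300)),np.zeros((300,400,3),np.uint8)])])
cv2.imwrite("pics/w6.png",v[:,:,::-1])
for q in ["sugar_jar","pitcher","cup","tamper","tumbler","sign"]:
    for r in bot.search_frame(q,"top"):
        if r["score"]>.5: print(q,np.round(r["box"]))
```

```text
('top', 'scene') [ 0.6327  0.1171 -0.0658] 148.3
('top',) [ 0.6335  0.1175 -0.0356] 36.9
('scene',) [ 0.6304  0.1168 -0.0774] 80.0
sugar_jar [354. 144.  26.  21.]
pitcher [374. 215.  35.  31.]
cup [410. 167.  24.  33.]
tamper [140. 212.  20.  20.]
tumbler [108. 165.  35.  26.]
sign [224. 138.  39.  24.]
sign [189. 262.  40.  36.]
sign [159. 137.  46.  26.]
sign [272. 234.  46.  42.]
```

View pics/w6.png

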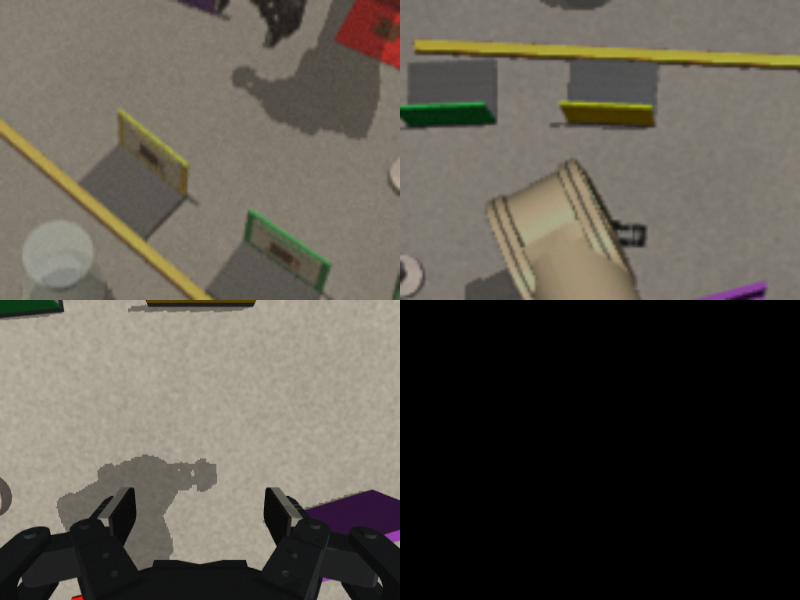

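The sign stands with its foot against the rail (top view (570–657, 60)). Its fitted yaw of -0.066 matches the rail's -0.065, and the other things are where they were.

```bash
python3 -c "
from bench import bot
print(bot.sign_off())"
```

```text
the job is handed in; nothing more can be done
None
```

The job is handed in at about 20 s: the yellow sign was pushed upright where it fell, then slid forward until its foot sat flush against the brass rail, and the other things show no movement in the top camera.

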